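# Close the spring-bolt tube clamp on the vacuum line

## Task

One of the two clamps on the pump's vacuum line has been left open: swing its hinged half over the tube and press it fully down. Then pull its spring-loaded swing bolt out by the knob, swing it up into the slot of the lug (which sits a little off to one side) and let it drop, so that its washer sits in the seat behind the lips and the spring holds the clamp shut, like its neighbour's. Leave everything else on the bench where it is.

Things in the scene. Friction and masses are not known exactly. Their poses are not given: they have to be found in the camera images.
- vacuum_line: Fixed vacuum line on the bench: stainless tube 41 mm in diameter, 500 mm long, along its y axis, axis 130 mm above the bench, over an aluminium strut; a grey rotary pump (up to 210 mm high) stands behind it (+x side). Origin on the bench under the middle of the tube; x crosses the tube, away from the robot, z up.
- clamp: The open clamp: aluminium, 32 mm wide along the tube, bolted on the strut, its lower half already under the tube. It stands about 80 mm to one side or the other of the tube's middle. Origin on the bench under the tube's axis; y along the tube, x across it: the hinge is on its +x (far) side, the swing bolt on its -x (near) side, z up.
- clamp_done: The neighbouring clamp, the same kind, already shut with its bolt in the slot (fixed; nothing to do there). Same frame as clamp, 150 to 170 mm away along the tube.
- cap (a joint): Angle of the hinged half: 0 = down on the tube, grows as it opens (turns about clamp +y at point cap_hinge), starts at 1.4 to 1.65, stop at 2.0. Its hinge is stiff: it stays where it is left; 2 to 4 N at the lug move it. It is a 32 mm wide arch of 30 mm outer radius about the tube with the slotted lug at its free end. Shut, the arch's crown is 160 mm above the bench.
- cap_hinge (a point): Middle of the hinge, at clamp x = 40, y = 0, z = 130 mm; its axis is along clamp y. Careful: the hinged half is packed out on its pin by a bush, so it and its slot sit 3.3 to 4.5 mm to one side or the other (clamp +y or -y) of the bolt's plane; the readings do not tell which, it must be seen or felt. The bolt's sideways play lets it follow.
- lug_place (a point): Fixed point of the clamp, x = -46, y = 0, z = 143 mm, straight above bolt_pivot: where the seat for the washer, on top of the slotted lug, lies when shut (but for the sideways shift). Shut lug: x -63 to -26, z 132 to 143 mm, 32 mm wide; slot 11 mm wide, open at -63, closed end at -40. At x -63 to -58 two lips rise 5 mm above the seat and keep the washer in.
- bolt_swing (a joint): Angle of the swing bolt: 0 = upright, 1.57 = level, pointing out to clamp -x, 3.14 = straight down; stops at -0.15 and 2.6. It starts hanging outward and down, at 2.15 to 2.4, low beside the shut lug, where a gripper's body finds room when tilted some 20 degrees or more from the near side. The pivot has friction: the bolt stays where it is left; 2 to 3 N at the knob move it.
- bolt_sway (a joint): Sideways play of the bolt in its pivot, -0.16 to 0.16, 0 = square with the clamp; a little friction. Positive leans the upright bolt to clamp -y.
- bolt_pivot (a point): Pivot of the swing bolt on the lower half, at clamp x = -46 mm, z = 94 mm, between two cheeks (x -58 to -16 mm, z 79 to 105 mm, 32 mm wide); its axis is parallel to the tube.
- bolt_knob (a point): Middle of the black knob at the bolt's end: cylinder 24 mm in diameter, 28 mm long, along the bolt (this point's z, away from the pivot); 66 mm from the pivot with the spring relaxed. The bolt pulls out lengthwise by up to 24 mm against its spring (5 N to start, 16 N at the stop) and springs back when let go.
- bolt (a joint): Pull-out of the bolt from its barrel, m: 0 relaxed, 0.024 at the stop, 0.005 to 0.007 when the washer sits in the seat of the shut clamp (over 0.011 if it rides on the lips). Below the knob a steel washer, 20 mm in diameter, 3 mm thick, has its underside 43 mm from the pivot when relaxed, on an 8 mm square shank. Pull 0.014 or more before coming within 0.7 rad of upright, to pass over the lips.
- slide_box: Bystander: wooden box of glass slides, lid open beside it, 190 x 310 mm, 32 mm high, on the left.
- safety_glasses: Bystander: clear safety glasses, 140 mm wide, 45 mm high, on the right. Origin under their middle.
- oil_bottle: Bystander: small amber bottle, 32 mm in diameter, 75 mm high, behind the tube. Origin under its middle.
- seal_ring: Bystander: aluminium ring 54 mm in diameter, 8 mm high, on the bench in front of the tube between the clamps. Origin under its middle.
- wrench: Bystander: steel wrench 160 mm long, lying near the robot on the right.
- blank_flange: Bystander: steel disc 55 mm in diameter, 8 mm high, near the robot on the left.
- dish: Bystander: shallow glass dish 90 mm in diameter, 16 mm high, near the robot. Origin under its middle.
- slide_holder: Bystander: black slide holder of a microscope stage, about 150 x 90 mm, 20 mm high, far left.

How it is judged:
By the outcome, as a careful person would: the job done as asked, in the order asked, and still so for the second after the job is handed in, with the robot touching nothing.
It also fails if it takes over 72 s, if anything falls off the work surface, if the arm or the gripper's body presses on something with over 40 N, if the wrist force passes 120 N, or if a joint passes its speed limit or range.

## Robot

A 6-joint arm with a two-finger parallel gripper is mounted at the origin on the work surface. World frame = base frame: x ahead of the robot, y to its left, z up, the work surface at z = 0. Lengths are in m, angles in rad, forces in N, time in s.
With the tool pointing down it reaches from about 0.375 to 0.975 m from the base axis. Payload 3.8 kg.
Tool frame: the origin (TCP) lies at the very end of the fingers, on their centre line; the grasp point (between the pads) lies ctrl.tcp_to_grasp behind it (ctrl.tcp_to_grasp is the distance from the TCP to the grasp point, in m); z points along the fingers, y is the line along which they close (so a half turn about z gives the same grasp; the last joint's range is limited). The gripper opens to 85 mm and grips with 20 to 120 N. Pads are 22 mm wide; open, the fingers measure 114 mm over their backs; the gripper's body (76 mm by 85 mm) begins 54 mm behind the grasp point. The pads swing forward as they close: fully open they stand 13 mm farther back than shut.
Start: joints at [-1.332, 0.264, 1.604, -0, 1.274, -0.037], TCP at [0.184, -0.649, 0.231] pointing down, gripper open.
Joint ranges: [-2.63, 2.63], [-0.94, 2.18], [0.31, 2.57], [-1.31, 4.45], [0, 2.66], [-2.55, 2.55]. Speed limits (rad/s): [2.57, 2.57, 3.14, 3.14, 3.14, 3.14].

## Interface

Orientations are given as a 3x3 rotation matrix whose columns are the frame's x, y, z axes.
In Python, from bench import ctrl gives the robot as it stands.
- The arm moves only by the shell command python3 jog.py [FORCE], which reads ROWS from standard input. ROWS is a JSON list of rows, 1 to 5 of them, each of 5 numbers: dx, dy, dz in m, then a turn about the tool's z in rad, then the opening from 0.0 (shut) to 1.0 (fully open); each row is the pose to reach, as a shift and turn from the pose commanded when the command began, along the tool's axes at that moment; what a row does not reach only later rows make up. A row lasts 1/10 s, in which the tool goes at most 0.05 m and 0.15 rad, less where a joint would pass 70% of its speed; a pose out of reach is approached as far as the arm can. The fingers move at their own pace and stop on an object; FORCE is the grip in N (left out, the last holds). Time passes only in rows, so rows that do not move let the fingers close. It prints the time, the measured TCP pose, the force, the opening and the grip force at its end. Input that does not fit is refused with a message, and nothing moves.
- ctrl.get_state(): the state, without advancing time (a new reading comes with each control period).
- ctrl.capture(name): name is "scene" or "top" or "wrist"; returns a dict with "img" (384x512x3 uint8, red, green, blue), "camera_matrix" (3x3 intrinsics, pixels), "distortion" ([k1, k2, p1, p2, k3] as OpenCV has them; the pictures are not rectified), "T" (4x4, takes a point from camera to world coordinates). Camera axes: x right, y down, z forward; pixel columns grow to the right and rows downward; lengths in m; the calibration is good to about 2 mm. A picture is of the moment at which its call begins. There is no depth.
- ctrl.close_job(): hands the job in; it is judged then, once.
The state is a dict: "time_s": time; "joints": joint angles; "qd": joint speeds; "tau": joint torques, N m; "ee_pos": TCP position; "orientation": TCP orientation; "ft_force": force on the tool from outside, world axes, zero at the start; "ft_torque": the same for the moment, N m; "width": opening from 0.0 (shut) to 1.0 (fully open); "grasp_force": force on a finger pad.
Only numpy, scipy, OpenCV 4.12 (cv2) and the standard library are available. Lean on these libraries where they do the work, as an engineer would, in place of code of your own. Each camera call takes 0.05 s, during which the arm holds its last target. There are 200 camera calls.

## Working session

There is one attempt and no reset: what is moved stays moved. The work goes in short steps, Python scripts to look and compute and a shell command to move; the robot and the scene stay as the last step left them, time stands still between calls to the robot, and variables do not carry over. Pictures are saved under pics/ and viewed, at most 10 in all, crops included, and the job is handed in when it is done.

```bash
ls; mkdir -p pics; python3 - <<'E'
from bench import ctrl
import cv2, numpy as np
for n in ("scene","top"):
    c=ctrl.capture(n); cv2.imwrite(f"pics/{n}0.png",c["img"][:,:,::-1]); np.savez(f"pics/{n}0.npz",**c)
    print(n,c["camera_matrix"].tolist(),c["distortion"],np.round(c["T"],3).tolist())
a=cv2.imread("pics/scene0.png");b=cv2.imread("pics/top0.png")
cv2.imwrite("pics/a.png",cv2.resize(a,(800,600)));cv2.imwrite("pics/b.png",cv2.resize(b,(800,600)))
s=ctrl.get_state();print(s, ctrl.tcp_to_grasp)
E
```

```text
bench.py
jog.py
pics
scene [[350.6475128909409, 0.0, 261.93113479543223], [0.0, 350.6475128909409, 190.04053035105517], [0.0, 0.0, 1.0]] [-0.09074908  0.          0.          0.          0.        ] [[0.565, 0.636, -0.526, 1.224], [0.825, -0.436, 0.359, -0.433], [-0.001, -0.637, -0.771, 1.058], [0.0, 0.0, 0.0, 1.0]]
top [[351.4698428061415, 0.0, 254.42784029480106], [0.0, 351.4698428061415, 193.01751772659512], [0.0, 0.0, 1.0]] [-0.01246475  0.          0.          0.          0.        ] [[-0.028, -0.98, 0.2, 0.359], [-1.0, 0.027, -0.005, 0.003], [-0.001, -0.2, -0.98, 1.15], [0.0, 0.0, 0.0, 1.0]]
{'time_s': 0.1, 'joints': array([-1.33193197e+00,  2.64665361e-01,  1.60524592e+00, -8.90443378e-06,
        1.27370586e+00, -3.69091601e-02]), 'qd': array([-0.00056879,  0.00018469, -0.00382023,  0.00042287, -0.00098422,
       -0.00100106]), 'tau': array([-2.05512083e-04, -5.16708469e+01, -3.68590987e+01, -1.50083133e-04,
        6.25580113e-03,  4.57984317e-08]), 'ee_pos': array([ 0.18362858, -0.64885136,  0.23009034]), 'orientation': array([[ 9.62214166e-01,  2.72293335e-01, -4.87264028e-04],
       [ 2.72293763e-01, -9.62212162e-01,  1.96498792e-03],
       [ 6.62017415e-05, -2.02341817e-03, -9.99997951e-01]]), 'ft_force': array([-0.07474492, -0.41645052, -0.55136934]), 'ft_torque': array([-0.02811561,  0.00326761, -0.00183604]), 'grasp_force': 0.0, 'width': 0.9983764381514054} 0.0187
```
View pics/a.png

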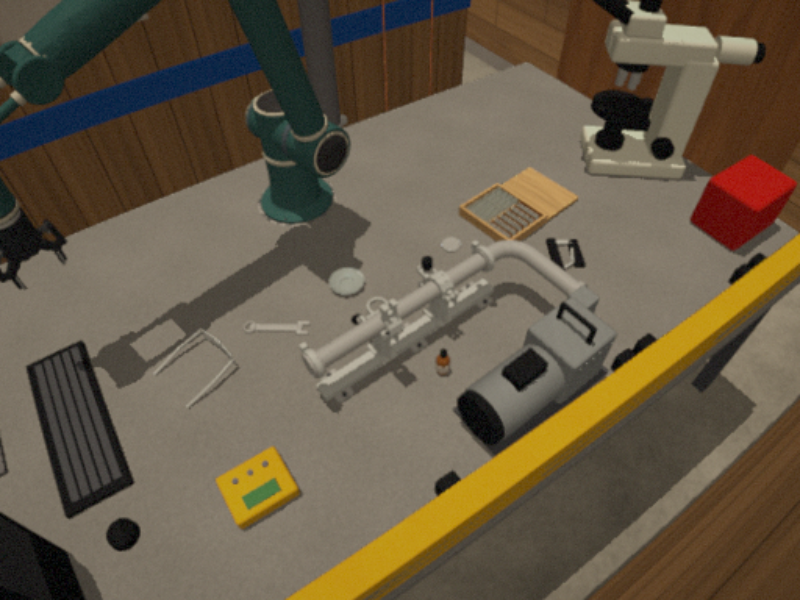

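View pics/b.png

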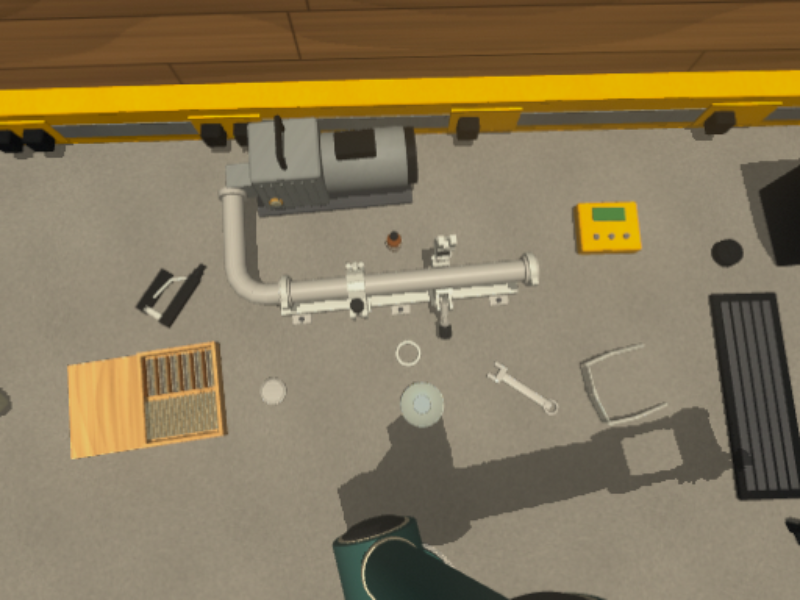

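```bash
cat > h.py <<'E'
import numpy as np, cv2
def ray(c,uv):
    p=cv2.undistortPoints(np.array([[uv]],float),c["camera_matrix"],c["distortion"])[0,0]
    d=c["T"][:3,:3]@np.r_[p,1]; return c["T"][:3,3],d/np.linalg.norm(d)
def plane(c,uv,z):
    o,d=ray(c,uv); return o+d*(z-o[2])/d[2]
def tri(rs):
    A=sum(np.eye(3)-np.outer(d,d) for o,d in rs); b=sum((np.eye(3)-np.outer(d,d))@o for o,d in rs)
    x=np.linalg.solve(A,b); return x,[np.linalg.norm((np.eye(3)-np.outer(d,d))@(x-o)) for o,d in rs]
def proj(c,X):
    W=np.linalg.inv(c["T"]); r,_=cv2.Rodrigues(W[:3,:3])
    return cv2.projectPoints(np.atleast_2d(X).astype(float),r,W[:3,3],c["camera_matrix"],np.array(c["distortion"]))[0][:,0]
E
python3 - <<'E'
from h import *
S=np.load("pics/scene0.npz");T=np.load("pics/top0.npz")
def blobs(c,x0,x1,y0,y1,n):
    g=c["img"].max(2); m=np.zeros_like(g); m[y0:y1,x0:x1]=(g[y0:y1,x0:x1]<55)
    k,l,st,ce=cv2.connectedComponentsWithStats(m)
    for i in range(1,k):
        if st[i,4]>8: print(n,st[i],ce[i].round(1))
blobs(S,215,290,150,215,"S");blobs(T,215,300,180,220,"T")
# tube edges in the top view, at columns
g=cv2.cvtColor(T["img"],cv2.COLOR_RGB2GRAY)
for u in (200,205,212,245,255,265,300,310,320,328): print(u,g[160:200,u].tolist())
a=cv2.resize(S["img"][140:240,190:324],None,fx=5.9,fy=5.9,interpolation=2)
b=cv2.resize(T["img"][145:220,175:350],None,fx=4.5,fy=4.5,interpolation=2)
cv2.imwrite("pics/c1.png",a[:,:,::-1]);cv2.imwrite("pics/c2.png",b[:,:,::-1])
E
```

```text
S [270 164   6   9  43] [272.8 168.1]
S [225 202   3   5  10] [226.4 204.2]
200 [141, 141, 143, 145, 143, 140, 140, 143, 142, 141, 144, 144, 141, 140, 140, 141, 141, 139, 143, 149, 158, 171, 182, 189, 199, 202, 193, 182, 175, 166, 152, 133, 124, 131, 180, 215, 216, 217, 214, 170]
205 [140, 139, 140, 140, 141, 141, 138, 138, 140, 142, 143, 140, 138, 137, 137, 140, 139, 125, 123, 149, 166, 177, 185, 194, 205, 200, 186, 178, 171, 160, 143, 121, 118, 177, 214, 214, 217, 217, 191, 135]
212 [138, 138, 139, 139, 137, 138, 141, 143, 141, 139, 137, 137, 137, 137, 140, 142, 142, 136, 141, 161, 172, 182, 191, 203, 205, 193, 181, 174, 164, 150, 130, 121, 176, 213, 213, 215, 217, 217, 177, 125]
245 [142, 140, 141, 141, 141, 142, 141, 141, 140, 141, 141, 141, 141, 130, 125, 146, 165, 174, 183, 194, 206, 207, 191, 180, 173, 163, 147, 125, 119, 175, 213, 214, 214, 214, 198, 152, 131, 143, 142, 140]
255 [136, 142, 140, 141, 140, 138, 142, 144, 144, 143, 141, 139, 139, 137, 144, 162, 175, 183, 192, 206, 208, 192, 179, 173, 164, 148, 125, 120, 177, 214, 215, 216, 215, 213, 177, 164, 159, 99, 90, 128]
2
[... 323 characters left out ...]
 117, 176, 214, 214, 217, 218, 186, 118, 122, 142, 141, 140, 139, 139, 139, 141, 139]
310 [141, 142, 145, 144, 143, 142, 142, 137, 132, 149, 165, 176, 185, 194, 205, 201, 187, 178, 172, 160, 142, 120, 116, 174, 211, 212, 215, 216, 182, 130, 132, 143, 142, 145, 144, 143, 141, 141, 140, 140]
320 [141, 140, 140, 139, 141, 142, 135, 130, 147, 164, 175, 183, 194, 203, 200, 187, 179, 172, 160, 143, 122, 117, 172, 210, 211, 213, 214, 186, 144, 169, 164, 115, 107, 155, 168, 139, 140, 144, 146, 144]
328 [139, 140, 141, 141, 140, 141, 137, 142, 160, 173, 182, 190, 200, 201, 189, 181, 173, 164, 148, 127, 120, 125, 126, 125, 127, 176, 211, 168, 122, 141, 140, 141, 140, 138, 139, 141, 141, 141, 139, 138]
```

View pics/c2.png

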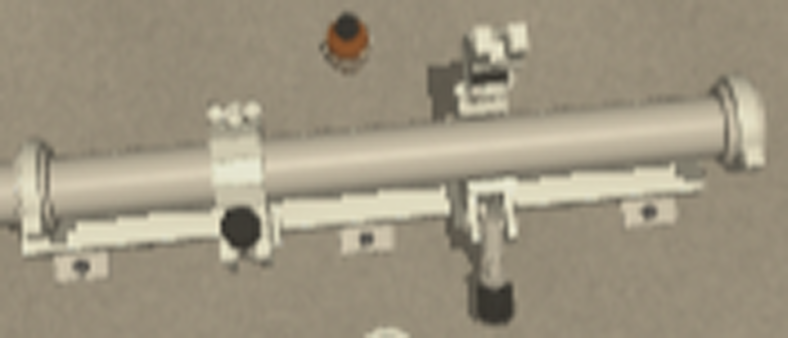

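```bash
python3 - <<'E'
from h import *
S=np.load("pics/scene0.npz");T=np.load("pics/top0.npz")
g=cv2.cvtColor(T["img"],cv2.COLOR_RGB2GRAY).astype(float)
P=[]
for u in list(range(196,214))+list(range(242,268))+list(range(294,326)):
    col=g[150:200,u]; pk=np.argmax(col[:40]>156)
    lo=pk; hi=pk+np.argmax(col[pk:]<140)
    fl=lo-(col[lo]-156)/(col[lo]-col[lo-1]); fh=hi-(140-col[hi])/(col[hi-1]-col[hi])
    P.append((u,150+(fl+fh)/2,fh-fl))
P=np.array(P); k=np.polyfit(P[:,0],P[:,1],1); print("width px",np.median(P[:,2]),"resid",np.std(P[:,1]-np.polyval(k,P[:,0])))
A,B=[plane(T,(u,np.polyval(k,u)),.13) for u in (190,330)]
d=B-A; d=-d/np.linalg.norm(d) ; d=d if d[1]>0 else -d
print("tube",A,B,"ydir",d,"yaw",np.arctan2(-d[0],d[1]), np.linalg.norm(B-A)*1000/140*np.median(P[:,2]))
f=lambda x,y:(175+x/4.5,145+y/4.5)
for n,uv,z in (("cheek",f(493,205),.105),("knob",f(493,303),.055),("doneknob",f(241,228),.175),("endL",f(45,190),.13),("endR",f(735,120),.13),("capopen",f(488,80),.15)):
    p=plane(T,uv,z); print(n,p,"along",(p-A)@d,"x",(p-A)@np.array([d[1],-d[0],0]))
# triangulate knobs
print(tri([ray(S,(272.8,168.1)),ray(T,f(241,228))]), tri([ray(S,(228.5,204.5)),ray(T,f(493,303))]))
E
```

```text
width px 10.70334928229665 resid 0.026360775422072418
tube [0.59273514 0.18875366 0.13      ] [ 0.62198779 -0.23030955  0.13      ] ydir [-0.06963542  0.99757251 -0.        ] yaw 0.069691821881728 32.11638991002203
cheek [ 0.57687177 -0.09401569  0.105     ] along -0.28097827438881734 x -0.03551562732895334
knob [ 0.51739496 -0.09551599  0.055     ] along -0.27833324181877395 x -0.09495253210305513
doneknob [0.55195318 0.07131982 0.175     ] along -0.11430890146451618 x -0.04886052041373761
endL [0.5900471  0.20359713 0.13      ] along 0.014994618562821489 x -0.0016478860556709352
endR [ 0.62500844 -0.25558628  0.13      ] along -0.4455086752570729 x 0.0012531527063626702
capopen [ 0.65138741 -0.09033368  0.15      ] along -0.28249413044083743 x 0.03907552737578285
(array([0.55386255, 0.07154492, 0.16379372]), [np.float64(0.0006331047453336047), np.float64(0.0006331047453335467)]) (array([ 0.51887265, -0.09757249,  0.04179773]), [np.float64(0.000970687095556756), np.float64(0.0009706870955567864)])
```

View pics/c1.png

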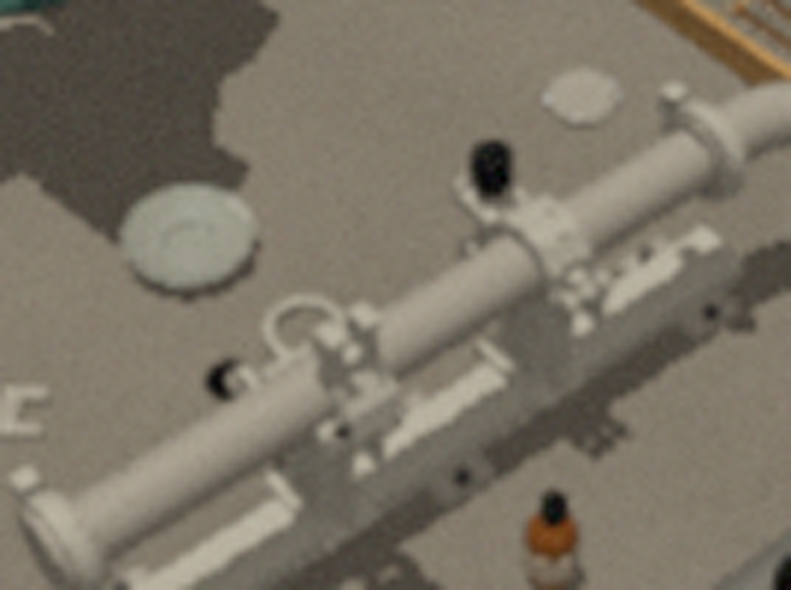

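```bash
echo '[[0.1,-0.1,-0.1,0.1,1],[0.18,-0.155,-0.13,0.206,0],[0.18,-0.155,-0.13,0.206,0],[0.18,-0.155,-0.13,0.206,0],[0.18,-0.155,-0.13,0.206,0]]' | python3 jog.py; python3 - <<'E'
from bench import ctrl
import numpy as np
s=ctrl.get_state(); D=np.array([.55,-.095,.36])-s["ee_pos"]; print(D@s["orientation"],s["orientation"].round(3).tolist(),s["joints"].round(2))
E
```

```text
time_s: 0.6
ee_pos: [0.3046, -0.4652, 0.3519]
orientation: [[0.998, 0.069, -0.0], [0.069, -0.998, 0.001], [-0.0, -0.001, -1.0]]
ft_force: [1.1, -0.8, -0.9]
width: 0.327
grasp_force: 0.0
[ 0.27045802 -0.35233553 -0.00791826] [[0.998, 0.069, -0.0], [0.069, -0.998, 0.001], [-0.0, -0.001, -1.0]] [-1.04 -0.01  1.7   0.    1.46  0.47]
```

```bash
echo '[[0.03,-0.04,0,0,0],[0.06,-0.08,0,0,0],[0.09,-0.12,0,0,0],[0.12,-0.16,0,0,0],[0.15,-0.2,0,0,0]]' | python3 jog.py; echo '[[0.03,-0.04,0,0,0],[0.06,-0.08,0,0,0],[0.09,-0.12,0,0,0],[0.12,-0.152,0,0,0],[0.12,-0.152,0,0,0]]' | python3 jog.py; python3 - <<'E'
from bench import ctrl
import numpy as np,cv2
c=ctrl.capture("wrist"); np.savez("pics/w1.npz",**c); cv2.imwrite("pics/w1.png",cv2.resize(c["img"],(800,600),interpolation=2)[:,:,::-1])
print(np.round(c["T"],3).tolist(),c["camera_matrix"][0,0],c["distortion"])
E
```

```text
time_s: 1.1
ee_pos: [0.4402, -0.255, 0.3512]
orientation: [[0.998, 0.069, -0.0], [0.069, -0.998, 0.0], [-0.0, -0.0, -1.0]]
ft_force: [1.2, -1.0, 0.4]
width: -0.003
grasp_force: 0.0
time_s: 1.6
ee_pos: [0.5509, -0.0926, 0.3505]
orientation: [[0.997, 0.075, -0.0], [0.075, -0.997, 0.002], [-0.0, -0.002, -1.0]]
ft_force: [-0.0, -0.8, 0.3]
width: -0.001
grasp_force: 0.0
[[0.075, -0.955, -0.288, 0.626], [-0.997, -0.073, -0.02, -0.087], [-0.002, 0.288, -0.957, 0.493], [0.0, 0.0, 0.0, 1.0]] 324.4477919584874 [-0.0591343  0.         0.         0.         0.       ]
```

View pics/w1.png

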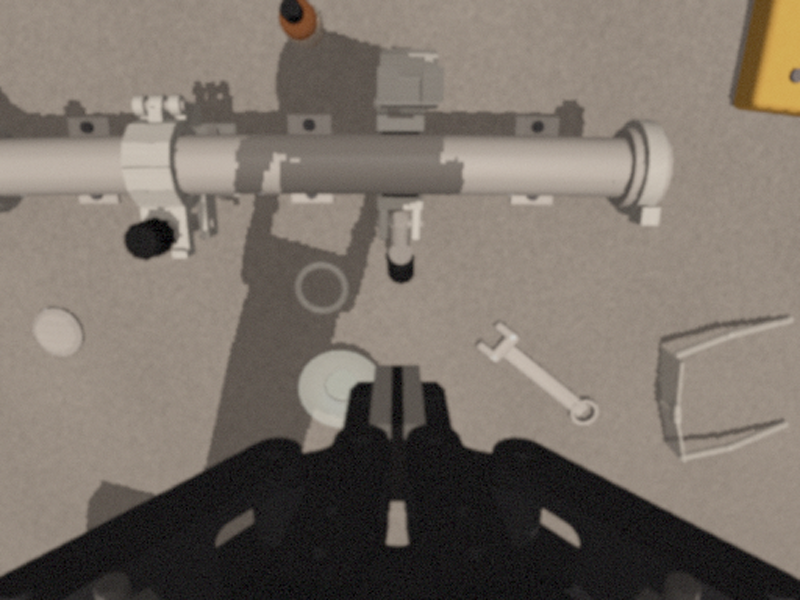

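```bash
python3 - <<'E'
from h import *
c=dict(np.load("pics/w1.npz")); g=cv2.GaussianBlur(cv2.cvtColor(c["img"],cv2.COLOR_RGB2GRAY),(3,3),0).astype(int)
for u in (130,310,350,390): print(u,g[78:136,u].tolist())
for v in (45,60): print(v,g[v,232:292].tolist())
for v in (76,79,82,130,136,142): print(v,g[v,232:285].tolist())
E
```

```text
130 [96, 108, 118, 124, 127, 126, 124, 120, 118, 121, 129, 138, 144, 151, 156, 159, 163, 165, 167, 169, 171, 175, 177, 179, 181, 181, 182, 182, 182, 181, 181, 181, 179, 178, 176, 173, 171, 168, 166, 163, 160, 157, 152, 145, 138, 133, 134, 139, 145, 149, 149, 145, 139, 137, 138, 141, 143, 146]
310 [89, 90, 88, 87, 87, 88, 89, 92, 99, 111, 124, 135, 143, 149, 154, 159, 162, 164, 166, 169, 171, 175, 179, 182, 184, 186, 188, 189, 189, 188, 188, 186, 184, 182, 180, 176, 173, 169, 167, 165, 163, 159, 155, 150, 143, 136, 132, 135, 139, 142, 144, 145, 145, 144, 143, 142, 142, 140]
350 [116, 115, 114, 115, 115, 116, 116, 114, 112, 114, 121, 129, 138, 146, 152, 156, 159, 162, 165, 167, 169, 173, 176, 178, 180, 182, 184, 185, 185, 186, 186, 185, 183, 181, 179, 176, 173, 171, 169, 167, 164, 161, 157, 152, 146, 141, 146, 162, 177, 184, 184, 180, 171, 158, 148, 143, 141, 141]
390 [141, 141, 141, 141, 140, 140, 138, 137, 133, 127, 122, 123, 131, 140, 146, 152, 156, 160, 162, 165, 168, 170, 173, 176, 179, 180, 181, 182, 183, 184, 184, 183, 182, 181, 181, 179, 176, 173, 171, 169, 166, 163, 160, 157, 
[... 1481 characters left out ...]
, 124, 124, 124, 124, 123, 123, 123, 126, 132, 142, 148, 151, 154, 163, 171, 176, 180, 184, 189, 189, 182, 167, 150, 140, 138, 139, 138, 136, 136, 137, 139, 140, 140, 139, 138, 139]
136 [91, 87, 86, 85, 85, 84, 84, 85, 86, 92, 103, 116, 125, 129, 127, 118, 105, 95, 96, 108, 124, 137, 143, 145, 146, 146, 146, 144, 141, 138, 141, 157, 177, 193, 198, 194, 180, 162, 147, 140, 140, 140, 140, 140, 140, 139, 139, 139, 140, 140, 140, 141, 141]
142 [86, 87, 87, 86, 85, 86, 86, 88, 95, 105, 114, 121, 126, 128, 126, 121, 116, 114, 117, 126, 140, 152, 158, 159, 159, 160, 161, 160, 161, 164, 167, 174, 185, 195, 198, 193, 182, 170, 158, 148, 142, 140, 140, 140, 139, 138, 137, 138, 139, 141, 140, 140, 140]
```

```bash
python3 - <<'E'
from h import *
c=dict(np.load("pics/w1.npz"));T=dict(np.load("pics/top0.npz"));S=dict(np.load("pics/scene0.npz"))
# tube: bisector of the silhouette rays at the two columns, cut by z=.13
pts=[]
for u,a,b in ((130,88.,123.4),(310,87.3,123.6)):
    o,d1=ray(c,(u,a));_,d2=ray(c,(u,b)); ang=np.arccos(d1@d2); d=(d1+d2)/np.linalg.norm(d1+d2)
    p=o+d*(.13-o[2])/d[2]; pts.append(p); print(p,"diam",2*np.linalg.norm(p-o)*np.sin(ang/2))
yd=pts[0]-pts[1]; yd/=np.linalg.norm(yd); xd=np.array([yd[1],-yd[0],0]); print("yaw",np.arctan2(yd[1],yd[0])-np.pi/2)
t=.0697; yd=np.array([-np.sin(t),np.cos(t),0]); xd=np.array([np.cos(t),np.sin(t),0]); P0=(pts[0]+pts[1])/2
def loc(p): return np.array([(p-P0)@xd,(p-P0)@yd,p[2]])
for n,u,v,z in (("base",256.1,79,.13),("baseL",241,79,.13),("baseR",271.2,79,.13),("cap hi",261.9,45,.22),("capL",240.8,45,.22),("capR",282.9,45,.22),("cheek",256,140,.105),("cheekL",241.5,140,.105),("cheekR",270.3,140,.105)):
    p=plane(c,(u,v),z); print(n,p.round(4),loc(p).round(4))
# knob
m=(c["img"].max(2)<45).astype(np.uint8); m[:155]=0; m[185:]=0; m[:,:235]=0; m[:,275:]=0
k=cv2.moments(m,True); kc=(k["m10"]/k["m00"],k["m01"]/k["m00"]); x,y,w,h=cv2.boundingRect(m); print(kc,x,y,w,h)
for cc,uv in ((T,(284.6,212.3)),(S,(228.2,204.3))):
    p,r=tri([ray(c,kc),ray(cc,uv)]); print("knob",p.round(4),loc(p).round(4),np.round(r,4))
E
```

```text
[0.60322589 0.04830273 0.13      ] diam 0.037997631140036965
[ 0.61765462 -0.14843689  0.13      ] diam 0.038554905317161985
yaw 0.07320814803905229
base [ 0.6408 -0.0877  0.13  ] [ 0.0276 -0.0397  0.13  ]
baseL [ 0.6396 -0.0717  0.13  ] [ 0.0276 -0.0236  0.13  ]
baseR [ 0.642  -0.1038  0.13  ] [ 0.0277 -0.0558  0.13  ]
cap hi [ 0.663  -0.0901  0.22  ] [ 0.0496 -0.0436  0.22  ]
capL [ 0.6618 -0.0737  0.22  ] [ 0.0495 -0.0271  0.22  ]
capR [ 0.6643 -0.1066  0.22  ] [ 0.0498 -0.0601  0.22  ]
cheek [ 0.5723 -0.093   0.105 ] [-0.0411 -0.0402  0.105 ]
cheekL [ 0.571  -0.0757  0.105 ] [-0.0411 -0.0228  0.105 ]
cheekR [ 0.5736 -0.1101  0.105 ] [-0.0409 -0.0573  0.105 ]
(256.2857142857143, 173.8045112781955) 249 168 15 12
knob [ 0.5179 -0.0969  0.0514] [-0.0956 -0.0403  0.0514] [0.001 0.001]
knob [ 0.5147 -0.098   0.0387] [-0.0988 -0.0412  0.0387] [0.0002 0.0002]
```

```bash
cat >> h.py <<'E'
O=np.array([.6115,-.0905,0]); _t=.0697
R=np.array([[np.cos(_t),-np.sin(_t),0],[np.sin(_t),np.cos(_t),0],[0,0,1]])
def cf():
    from bench import ctrl
    s=ctrl.get_state(); print("clamp mm",((s["ee_pos"]-O)@R*1000).round(1),"yaw err",round(np.arctan2(s["orientation"][1,0],s["orientation"][0,0])-_t,4),"F",(s["ft_force"]@R).round(1),"t",s["time_s"],"w",round(s["width"],3),"g",round(s["grasp_force"],1))
E
echo '[[0.05,0,0,0,0],[0.1,0,0,0,0],[0.15,0,0,0,0],[0.155,0.002,0,0,0],[0.155,0.002,0,0,0]]' | python3 jog.py; python3 -c "
from h import *; cf()"
```

```text
time_s: 2.15
ee_pos: [0.7036, -0.0896, 0.3489]
orientation: [[0.998, 0.069, -0.004], [0.069, -0.998, -0.0], [-0.004, -0.0, -1.0]]
ft_force: [-0.2, 0.6, -0.6]
width: 0.001
grasp_force: 0.0
clamp mm [ 92.   -5.5 348.9] yaw err -0.0009 F [-0.1  0.6 -0.6] t 2.15 w 0.001 g 0.0
```

```bash
echo '[[0.003,0,0.05,0,0],[0.003,0,0.1,0,0],[0.003,0,0.13,0,0],[0.003,0,0.13,0,0]]' | python3 jog.py && python3 -c "
from h import *; cf()" && echo '[[-0.02,0,0,0,0],[-0.04,0,-0.002,0,0],[-0.055,0,-0.004,0,0],[-0.065,0,-0.004,0,0],[-0.065,0,-0.004,0,0]]' | python3 jog.py ;python3 -c "
from h import *; cf()"
```

```text
time_s: 2.55
ee_pos: [0.701, -0.0885, 0.2156]
orientation: [[0.998, 0.068, -0.011], [0.068, -0.998, 0.002], [-0.011, -0.002, -1.0]]
ft_force: [0.0, 0.4, -0.5]
width: -0.001
grasp_force: 0.0
clamp mm [ 89.4  -4.2 215.6] yaw err -0.0012 F [ 0.1  0.4 -0.5] t 2.55 w -0.001 g 0.0
time_s: 3.05
ee_pos: [0.6416, -0.0933, 0.2292]
orientation: [[0.998, 0.069, 0.004], [0.069, -0.998, -0.001], [0.004, 0.001, -1.0]]
ft_force: [0.7, 0.4, 1.0]
width: 0.0
grasp_force: 0.3
clamp mm [ 29.8  -4.9 229.2] yaw err -0.0007 F [0.7 0.3 1. ] t 3.05 w 0.0 g 0.3
```

```bash
echo '[[0,0,0.004,0,0],[-0.014,0,0.012,0,0],[-0.027,0,0.017,0,0],[-0.038,0,0.026,0,0],[-0.049,0,0.035,0,0]]' | python3 jog.py ;python3 -c "
from h import *; cf()
from bench import ctrl
c=ctrl.capture('wrist'); cv2.imwrite('pics/w2.png',cv2.resize(c['img'],(640,480),interpolation=2)[:,:,::-1])"
```

```text
time_s: 3.55
ee_pos: [0.5936, -0.0961, 0.1906]
orientation: [[0.998, 0.07, 0.001], [0.07, -0.998, -0.0], [0.001, 0.0, -1.0]]
ft_force: [1.2, 0.1, 0.8]
width: 0.0
grasp_force: 0.6
clamp mm [-18.3  -4.3 190.6] yaw err 0.0002 F [1.2 0.  0.8] t 3.55 w 0.0 g 0.6
```

View pics/w2.png

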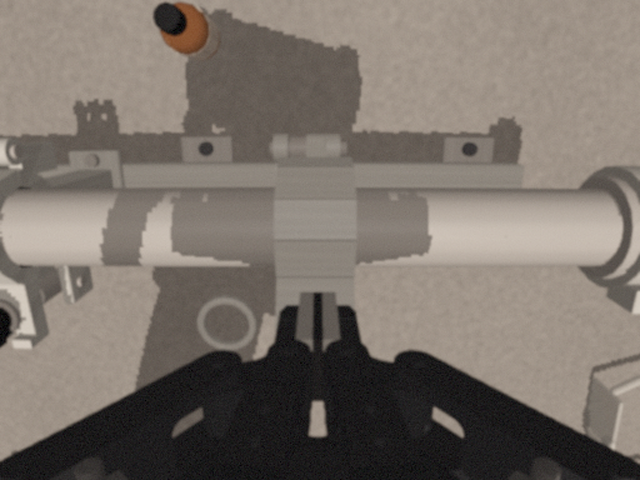

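```bash
echo '[[-0.009,0,0.01,0,0],[-0.016,0,0.02,0,0],[-0.022,0,0.036,0,0],[-0.024,0,0.044,0,0],[-0.024,0,0.044,0,0]]' | python3 jog.py ;python3 -c "
from h import *; cf()"; echo '[[0,0,0.003,0,0],[0,0,0.003,0,0],[0,0,0.005,0,0],[0,0,0.005,0,0]]' | python3 jog.py ;python3 -c "
from h import *; cf()"
```

```text
time_s: 4.1
ee_pos: [0.5672, -0.0973, 0.1443]
orientation: [[0.998, 0.07, -0.004], [0.07, -0.998, 0.001], [-0.004, -0.001, -1.0]]
ft_force: [-0.4, -0.3, 0.1]
width: -0.0
grasp_force: 0.0
clamp mm [-44.6  -3.7 144.3] yaw err 0.0 F [-0.4 -0.3  0.1] t 4.1 w -0.0 g 0.0
time_s: 4.5
ee_pos: [0.5698, -0.0977, 0.143]
orientation: [[0.998, 0.07, 0.002], [0.07, -0.998, -0.0], [0.001, 0.0, -1.0]]
ft_force: [-1.5, 0.4, 4.2]
width: 0.001
grasp_force: 2.3
clamp mm [-42.1  -4.3 143. ] yaw err 0.0002 F [-1.5  0.5  4.2] t 4.5 w 0.001 g 2.3
```

```bash
echo '[[0,0,0.003,0,0],[0,0,0.003,0,0],[0,0,0.003,0,0]]' | python3 jog.py ;python3 -c "
from h import *; cf()"; echo '[[0,0,0.004,0,0],[0,0,0.004,0,0],[0,0,0.004,0,0]]' | python3 jog.py ;python3 -c "
from h import *; cf()"
```

```text
time_s: 4.8
ee_pos: [0.5699, -0.0978, 0.1426]
orientation: [[0.998, 0.07, 0.002], [0.07, -0.998, -0.001], [0.002, 0.001, -1.0]]
ft_force: [-8.4, 1.7, 16.8]
width: 0.001
grasp_force: 9.1
clamp mm [-42.   -4.4 142.6] yaw err 0.0002 F [-8.2  2.3 16.8] t 4.8 w 0.001 g 9.1
time_s: 5.1
ee_pos: [0.57, -0.0979, 0.1422]
orientation: [[0.998, 0.07, 0.003], [0.07, -0.998, -0.001], [0.003, 0.001, -1.0]]
ft_force: [-16.8, 3.6, 35.1]
width: 0.001
grasp_force: 17.8
clamp mm [-41.9  -4.5 142.2] yaw err 0.0004 F [-16.5   4.8  35.1] t 5.1 w 0.001 g 17.8
```

```bash
echo '[[0,0,-0.05,0,0],[0,0,-0.1,0,0],[-0.04,0,-0.15,0,0.5],[-0.08,0,-0.15,0,0.5],[-0.1,0,-0.15,0,0.5]]' | python3 jog.py;echo '[[0,0,0,0,0.5],[0,0,0,0,0.5]]' | python3 jog.py ;python3 - <<'E'
from h import *; cf()
from bench import ctrl
c=ctrl.capture('wrist'); np.savez("pics/w3.npz",**c)
uv=proj(c,np.array([O+R@np.array(p)/1000 for p in ([-46,0,143],[-46,-4,143],[-95,0,50])])); print(uv.round(1))
x,y=uv[1].astype(int); x0,y0=x-70,y-40; print(x0,y0)
cv2.imwrite('pics/w3.png',cv2.resize(c['img'][y0:y0+105,x0:x0+140],None,fx=5.7,fy=5.7,interpolation=2)[:,:,::-1])
E
```

```text
time_s: 5.6
ee_pos: [0.4685, -0.105, 0.2884]
orientation: [[0.998, 0.07, 0.005], [0.07, -0.998, -0.002], [0.005, 0.002, -1.0]]
ft_force: [1.0, -0.5, -0.5]
width: 0.49
grasp_force: 0.0
time_s: 5.8
ee_pos: [0.4696, -0.1047, 0.2849]
orientation: [[0.998, 0.069, 0.002], [0.069, -0.998, -0.0], [0.002, 0.0, -1.0]]
ft_force: [0.3, 0.4, 0.1]
width: 0.498
grasp_force: 0.0
clamp mm [-142.5   -4.2  284.9] yaw err -0.0004 F [0.3 0.4 0.1] t 5.8 w 0.498 g 0.0
[[248.6  67.1]
 [253.4  67.1]
 [250.  118.7]]
183 27
```

View pics/w3.png

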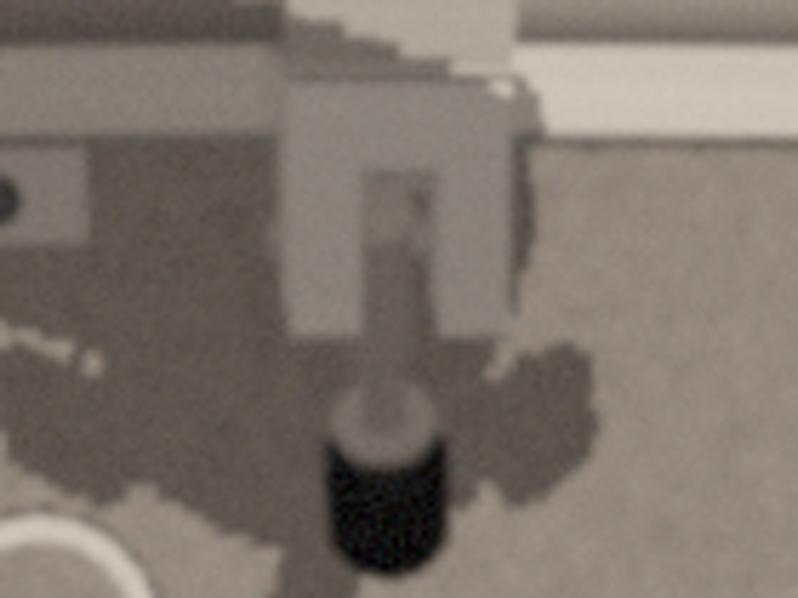

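```bash
python3 - <<'E'
from h import *
c=dict(np.load("pics/w3.npz"));w=dict(np.load("pics/w1.npz"));T=dict(np.load("pics/top0.npz"));S=dict(np.load("pics/scene0.npz"))
f=lambda x,y:(183+x/5.7-.5,27+y/5.7-.5)
L=lambda p:((p-O)@R*1000).round(1)
for n,x,y,z in (("slot end",400,170,.143),("lug tip",400,337,.148),("lugL",283,250,.143),("lugR",514,250,.143),("slotL",362,250,.143),("slotR",438,250,.143),("knob",387,505,.05),("knob shoulder",385,430,.06),("knob end",387,575,.035),("washer",385,420,.066)):
    print(n,L(plane(c,f(x,y),z)))
k=f(387,507)
print(L(tri([ray(c,k),ray(w,(256.3,173.8))])[0]),L(tri([ray(c,k),ray(w,(256.3,173.8)),ray(T,(284.6,212.3)),ray(S,(228.2,204.3))])[0]))
E
```

```text
slot end [-37.5  -3.4 143. ]
lug tip [-60.9  -3.4 148. ]
lugL [-48.5  13.7 143. ]
lugR [-48.6 -20.  143. ]
slotL [-48.6   2.2 143. ]
slotR [-48.6  -8.9 143. ]
knob [-90.9  -0.5  50. ]
knob shoulder [-76.1  -0.2  60. ]
knob end [-106.3   -0.3   35. ]
washer [-74.1  -0.3  66. ]
[-90.2  -0.7  66.9] [-93.4  -0.9  44.1]
```

```bash
for i in 1; do echo '[[0,0,0,-0.15,0.5],[0,0,0,-0.3,0.5],[0,0,0,-0.45,0.5],[0,0,0,-0.6,0.5],[0,0,0,-0.75,0.5]]' | python3 jog.py; echo '[[0,0,0,-0.15,0.5],[0,0,0,-0.3,0.5],[0,0,0,-0.45,0.5],[0,0,0,-0.6,0.5],[0,0,0,-0.75,0.5]]' | python3 jog.py; echo '[[0,0,0,-0.15,0.5],[0,0,0,-0.3,0.5],[0,0,0,-0.45,0.5],[0,0,0,-0.6,0.5],[0,0,0,-0.75,0.5]]' | python3 jog.py; echo '[[0,0,0,-0.15,0.5],[0,0,0,-0.3,0.5],[0,0,0,-0.45,0.5],[0,0,0,-0.6,0.5],[0,0,0,-0.75,0.5]]' | python3 jog.py;echo '[[0,0,0,-0.1416,0.5],[0,0,0,-0.1416,0.5],[0,0,0,-0.1416,0.5]]' | python3 jog.py; done | tail -6; python3 - <<'E'
from h import *; cf()
from bench import ctrl
print(ctrl.get_state()["joints"].round(2),ctrl.get_state()["orientation"].round(3).tolist())
E
```

```text
time_s: 8.15
ee_pos: [0.4699, -0.1045, 0.2839]
orientation: [[-0.998, -0.067, -0.001], [-0.067, 0.998, 0.0], [0.001, 0.001, -1.0]]
ft_force: [-0.5, -0.3, 0.8]
width: 0.5
grasp_force: 0.0
clamp mm [-142.3   -4.1  283.9] yaw err -3.1445 F [-0.5 -0.2  0.8] t 8.15 w 0.5 g 0.0
[-0.27 -0.14  1.93  0.    1.35 -1.91] [[-0.998, -0.067, -0.001], [-0.067, 0.998, 0.0], [0.001, 0.001, -1.0]]
```

```bash
echo '[[-0.02,0.0036,0.05,0,0.5],[-0.034,0.0036,0.1,0,0.5],[-0.034,0.0036,0.15,0,0.5],[-0.034,0.0036,0.19,0,0.5],[-0.034,0.0036,0.19,0,0.5]]' | python3 jog.py; python3 -c "
from h import *; cf()"; echo '[[0,0,0.02,0,0.5],[0,0,0.04,0,0.5],[0,0,0.055,0,0.5],[0,0,0.06,0,0.5],[0,0,0.06,0,0.5]]' | python3 jog.py | tail -3;python3 -c "
from h import *; cf()"
```

```text
time_s: 8.65
ee_pos: [0.4967, -0.0969, 0.0872]
orientation: [[-0.998, -0.068, -0.015], [-0.068, 0.998, 0.004], [0.015, 0.005, -1.0]]
ft_force: [-0.8, 0.2, -0.4]
width: 0.501
grasp_force: 0.0
clamp mm [-114.9    1.6   87.2] yaw err -3.1436 F [-0.8  0.3 -0.4] t 8.65 w 0.501 g 0.0
ft_force: [0.1, 0.1, -0.0]
width: 0.5
grasp_force: 0.0
clamp mm [-108.    -0.8   35.7] yaw err -3.1425 F [ 0.1  0.  -0. ] t 9.15 w 0.5 g 0.0
```

```bash
echo '[[-0.002,0,0.001,0,0.2],[-0.002,0,0.001,0,0.2],[-0.002,0,0.001,0,0.2],[-0.002,0,0.001,0,0.2],[-0.002,0,0.001,0,0.2]]' | python3 jog.py 60|tail -3; python3 -c "
from h import *; cf()
from bench import ctrl
c=ctrl.capture('wrist');a=c['img']
c=ctrl.capture('scene');b=c['img'][165:235,195:285]
cv2.imwrite('pics/w4.png',np.hstack([cv2.resize(a,(448,336)),cv2.resize(b,(345,336),interpolation=2)])[:,:,::-1])"
```

```text
ft_force: [2.7, 0.8, 3.8]
width: 0.248
grasp_force: 58.7
clamp mm [-105.    -1.    34.9] yaw err -3.1416 F [2.7 0.6 3.8] t 9.65 w 0.248 g 58.7
```

View pics/w4.png

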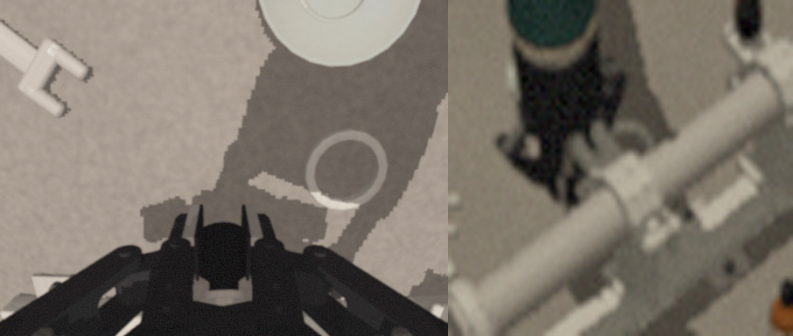

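```bash
echo '[[0.009,0,-0.011,0,0.2],[0.016,0,-0.025,0,0.2],[0.02,0,-0.039,0,0.2],[0.0214,0,-0.0524,0,0.2],[0.0214,0,-0.0524,0,0.2]]' | python3 jog.py | tail -3;echo '[[0,0,0,0,0.2],[0,0,0,0,0.2]]' | python3 jog.py | tail -3; python3 -c "
from h import *; cf()"
```

```text
ft_force: [-0.0, -0.4, -0.2]
width: 0.206
grasp_force: 0.3
ft_force: [0.3, -0.5, 0.2]
width: 0.199
grasp_force: 0.3
clamp mm [-128.9   -0.3   85.3] yaw err -3.1415 F [ 0.2 -0.6  0.2] t 10.45 w 0.199 g 0.3
```

```bash
echo '[[0,0,0,0,0.5],[0,0,-0.04,0,0.5],[0,0,-0.08,0,0.5],[0,0,-0.08,0,0.5]]' | python3 jog.py | tail -1; python3 -c "
from h import *; cf()
from bench import ctrl
c=ctrl.capture('wrist');np.savez('pics/w5.npz',**c);a=c['img']
d=ctrl.capture('top');np.savez('pics/t5.npz',**d);b=d['img'][175:225,255:315]
cv2.imwrite('pics/w5.png',np.hstack([cv2.resize(a,(448,336)),cv2.resize(b,(345,336),interpolation=2)])[:,:,::-1])"
```

```text
grasp_force: 0.0
clamp mm [-124.4   -1.9  171.5] yaw err -3.1414 F [ 0.1 -0.2 -0.8] t 10.85 w 0.498 g 0.0
```

View pics/w5.png

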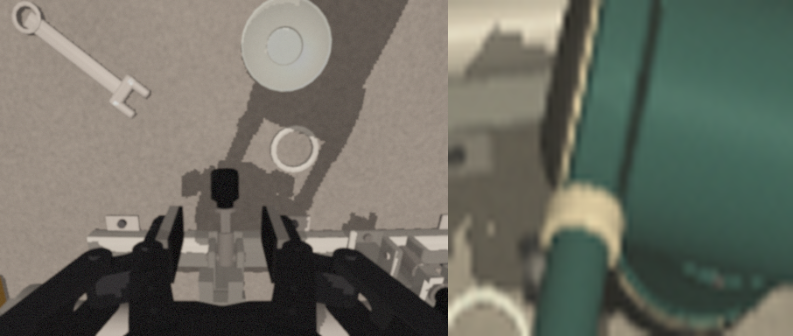

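```bash
cat >> h.py <<'E'
def swing(c,uv,piv=(-44,94),r=66):
    o,d=ray(c,uv); o=(o-O)@R*1000; d=d@R
    t=np.linspace(0,700,20001); p=o+t[:,None]*d; e=np.hypot(p[:,0]-piv[0],p[:,2]-piv[1])-r
    for i in np.where(np.diff(np.sign(e)))[0]: print("knob",p[i].round(1),"theta",round(np.arctan2(-(p[i,0]-piv[0]),p[i,2]-piv[1]),3))
E
python3 - <<'E'
from h import *
c=dict(np.load("pics/w5.npz"))
m=(c["img"].max(2)<45).astype(np.uint8); m[240:]=0;m[:185]=0; m[:,:235]=0; m[:,275:]=0
k,l,st,ce=cv2.connectedComponentsWithStats(m); print(st[1:],ce[1:])
for i in range(1,k):
    if st[i,4]>100: swing(c,ce[i]); swing(c,(ce[i][0],st[i,1]+1),r=78)
E
```

```text
[[ 241  193   32   45 1207]] [[256.52029826 213.58160729]]
knob [-109.9   -0.2   89.9] theta 1.632
knob [-94.9   0.   52. ] theta 2.26
```

```bash
echo '[[-0.006,0.0012,0.04,0,0.5],[-0.011,0.0012,0.08,0,0.5],[-0.011,0.0012,0.09,0,0.5],[-0.011,0.0012,0.09,0,0.5]]' | python3 jog.py | tail -1; python3 -c "
from h import *; cf()"; echo '[[0,0,0,0,0.2],[0,0,0,0,0.2],[0,0,0,0,0.2],[0,0,0,0,0.2],[0,0,0,0,0.2]]' | python3 jog.py 100 | tail -1;python3 -c "
from h import *; cf()"
```

```text
grasp_force: 0.0
clamp mm [-120.8    1.7   72.4] yaw err -3.1414 F [0.2 0.3 0.4] t 11.35 w 0.495 g 0.0
grasp_force: 98.2
clamp mm [-116.6    0.4   77. ] yaw err -3.1415 F [-0.5 -0.7  1.3] t 11.85 w 0.232 g 98.2
```

```bash
echo '[[0.004,0,0,0,0.2],[0.008,0,0,0,0.2],[0.012,0,0,0,0.2],[0.016,0,0,0,0.2],[0.018,0,0,0,0.2]]' | python3 jog.py | tail -1;python3 -c "
from h import *; cf()"; echo '[[0,0,0,0,0.2],[0,0,0,0,0.2]]' | python3 jog.py | tail -1;python3 -c "
from h import *; cf()"
```

```text
grasp_force: 98.2
clamp mm [-1.302e+02  1.000e-01  7.800e+01] yaw err -3.142 F [12.   1.  -2.8] t 12.35 w 0.228 g 98.2
grasp_force: 98.2
clamp mm [-1.298e+02  1.000e-01  7.810e+01] yaw err -3.142 F [12.1  1.3 -3.2] t 12.55 w 0.226 g 98.2
```

```bash
echo '[[0.004,0,-0.008,0,0.2],[0.002,0,-0.019,0,0.2],[-0.003,-0.001,-0.036,0,0.2],[-0.01,-0.002,-0.051,0,0.2],[-0.021,-0.003,-0.065,0,0.2]]' | python3 jog.py | tail -1;python3 -c "
from h import *; cf()"; echo '[[0,0,0,0,0.2],[0,0,0,0,0.2]]' | python3 jog.py | tail -1;python3 -c "
from h import *; cf()"
```

```text
grasp_force: 0.0
clamp mm [-114.4   -2.4  141.8] yaw err -3.1417 F [0.3 0.5 0.7] t 13.05 w 0.201 g 0.0
grasp_force: 0.0
clamp mm [-114.4   -2.4  141. ] yaw err -3.1414 F [-1.2  0.8 -0.6] t 13.25 w 0.195 g 0.0
```

```bash
echo '[[0,0,0,0,0.5],[0.02,0,-0.04,0,0.5],[0.02,0,-0.05,0,0.5],[0.02,0,-0.05,0,0.5],[0.02,0,-0.05,0,0.5]]' | python3 jog.py | tail -1; cat > kn.py <<'E'
from h import *
from bench import ctrl
import sys
cf(); c=ctrl.capture('wrist');np.savez('pics/'+sys.argv[1]+'.npz',**c)
m=(c["img"].max(2)<45).astype(np.uint8); m[260:]=0; m[:,:225]=0; m[:,290:]=0
k,l,st,ce=cv2.connectedComponentsWithStats(m)
for i in range(1,k):
    if st[i,4]>100: print(st[i],ce[i].round(1)); swing(c,ce[i]); print("depth by width",c["camera_matrix"][0,0]*24/st[i,2])
E
python3 kn.py k1; echo '[[0.03,0,-0.04,0,0.5],[0.06,0,-0.08,0,0.5],[0.06,0,-0.08,0,0.5],[0.06,0,-0.08,0,0.5]]' | python3 jog.py|tail -1; python3 kn.py k2
```

```text
grasp_force: 0.0
clamp mm [-134.7   -2.2  190.1] yaw err -3.1416 F [-1.2 -1.  -0.9] t 13.75 w 0.501 g 0.0
[ 243  199   29   44 1103] [257.1 219.6]
knob [-110.     0.3   93.2] theta 1.583
knob [-92.    0.8  48.7] theta 2.327
depth by width 268.50851748288613
grasp_force: 0.0
clamp mm [-194.3   -2.5  271. ] yaw err -3.1419 F [ 0.4  0.5 -0.8] t 14.2 w 0.497 g 0.0
[246 227  22  32 573] [256.6 241.5]
knob [-109.9    0.4   91.3] theta 1.612
knob [-86.9   0.8  43.8] theta 2.434
depth by width 353.94304577289535
```

```bash
echo '[[-0.03,0.0028,0.03,0,0.5],[-0.06,0.0028,0.06,0,0.5],[-0.083,0.0028,0.09,0,0.5],[-0.083,0.0028,0.12,0,0.5],[-0.083,0.0028,0.14,0,0.5]]' | python3 jog.py | tail -1;echo '[[0,0,0.02,0,0.5],[0,0,0.04,0,0.5],[0,0,0.052,0,0.5],[0,0,0.057,0,0.5],[0,0,0.057,0,0.5]]' | python3 jog.py | tail -1; python3 -c "
from h import *; cf()"; echo '[[0,0,0,0,0.5],[0,0,0,0,0.2],[0,0,0,0,0.2],[0,0,0,0,0.2],[0,0,0,0,0.2]]' | python3 jog.py 110 | tail -1;python3 -c "
from h import *; cf()"
```

```text
grasp_force: 0.0
grasp_force: 0.0
clamp mm [-112.3    0.9   72.4] yaw err -3.1413 F [-0.7 -1.  -0.4] t 15.25 w 0.499 g 0.0
grasp_force: 107.8
clamp mm [-110.3    0.3   75. ] yaw err -3.1415 F [1.  2.  2.5] t 15.75 w 0.239 g 107.8
```

```bash
echo '[[0.003,0,0,0,0.2],[0.006,0,0,0,0.2],[0.009,0,0,0,0.2],[0.012,0,0,0,0.2],[0.015,0,0,0,0.2]]' | python3 jog.py | tail -1;python3 -c "
from h import *; cf()"; echo '[[0.002,0,0,0,0.2],[0.004,0,0,0,0.2],[0.004,0,0,0,0.2]]' | python3 jog.py | tail -1;python3 -c "
from h import *; cf()"
```

```text
grasp_force: 107.9
clamp mm [-1.225e+02  1.000e-01  7.520e+01] yaw err -3.1418 F [11.   1.7 -4.4] t 16.25 w 0.238 g 107.9
grasp_force: 107.9
clamp mm [-1.259e+02  1.000e-01  7.530e+01] yaw err -3.142 F [12.7  2.1 -4.6] t 16.55 w 0.244 g 107.9
```

```bash
echo '[[0.001,0,-0.004,0,0.2],[0.001,0,-0.008,0,0.2],[0.001,0,-0.0125,0,0.2],[0,0,-0.018,0,0.2],[-0.001,0,-0.023,0,0.2]]' | python3 jog.py | tail -1;python3 -c "
from h import *; cf()"; echo '[[0,0,0,0,0.2]]' | python3 jog.py | tail -1;python3 -c "
from h import *; cf()"
```

```text
grasp_force: 108.1
clamp mm [-126.5    1.2   97. ] yaw err -3.1415 F [ 13.5  -1.5 -10.4] t 17.05 w 0.235 g 108.1
grasp_force: 107.5
clamp mm [-124.7    1.8   98.2] yaw err -3.1415 F [13.7 10.  -4.8] t 17.15 w 0.239 g 107.5
```

```bash
echo '[[-0.001,0,-0.005,0,0.2],[-0.003,0,-0.01,0,0.2],[-0.005,0,-0.015,0,0.2],[-0.0075,0,-0.019,0,0.2],[-0.01,0,-0.023,0,0.2]]' | python3 jog.py | tail -1;python3 -c "
from h import *; cf()"; echo '[[0,0,0,0,0.2]]' | python3 jog.py | tail -1;python3 -c "
from h import *; cf()"
```

```text
grasp_force: 108.1
clamp mm [-114.9    0.6  120.6] yaw err -3.1424 F [13.   1.  -9.1] t 17.65 w 0.229 g 108.1
grasp_force: 108.1
clamp mm [-114.5    0.6  120.9] yaw err -3.1424 F [14.4  2.2 -8.3] t 17.75 w 0.224 g 108.1
```

```bash
echo '[[-0.003,0,-0.004,0,0.2],[-0.006,0,-0.0065,0,0.2],[-0.009,-0.001,-0.01,0,0.2],[-0.012,-0.001,-0.013,0,0.2],[-0.015,-0.002,-0.016,0,0.2]]' | python3 jog.py | tail -1;python3 -c "
from h import *; cf()"; echo '[[0,0,0,0,0.2]]' | python3 jog.py | tail -1;python3 -c "
from h import *; cf()"
```

```text
grasp_force: 106.6
clamp mm [-105.1   -0.2  132.9] yaw err -3.1419 F [  8.4   4.7 -14.9] t 18.25 w 0.226 g 106.6
grasp_force: 106.4
clamp mm [-1.047e+02 -1.000e-01  1.331e+02] yaw err -3.1413 F [  8.4   3.8 -13.7] t 18.35 w 0.224 g 106.4
```

```bash
echo '[[-0.0035,-0.001,-0.003,0,0.2],[-0.007,-0.002,-0.006,0,0.2],[-0.0105,-0.003,-0.009,0,0.2],[-0.014,-0.004,-0.0115,0,0.2],[-0.014,-0.0055,-0.0115,0,0.2]]' | python3 jog.py | tail -1;python3 -c "
from h import *; cf()"; echo '[[0,0,0,0,0.2]]' | python3 jog.py | tail -1;python3 -c "
from h import *; cf()"
```

```text
grasp_force: 73.5
clamp mm [-91.2  -3.2 144.1] yaw err -3.1411 F [  8.4  12.  -12.2] t 18.85 w 0.218 g 73.5
grasp_force: 74.4
clamp mm [-91.2  -3.2 144.1] yaw err -3.141 F [  8.   10.8 -12.2] t 18.95 w 0.216 g 74.4
```

```bash
echo '[[0,-0.002,0,0,0.2],[0,-0.004,0,0,0.2],[0,-0.004,0,0,0.2]]' | python3 jog.py | tail -1;python3 -c "
from h import *; cf()
from bench import ctrl
d=ctrl.capture('scene');np.savez('pics/s6.npz',**d);b=d['img'][150:225,190:290]
w=ctrl.capture('wrist')['img']
cv2.imwrite('pics/s6.png',np.hstack([cv2.resize(b,(500,375),interpolation=2),cv2.resize(w[150:384,156:356],(300,375),interpolation=2)])[:,:,::-1])"
```

```text
grasp_force: 0.1
clamp mm [-91.2 -10.5 146.1] yaw err -3.141 F [-0.4 -0.   0.3] t 19.25 w 0.203 g 0.1
```

View pics/s6.png

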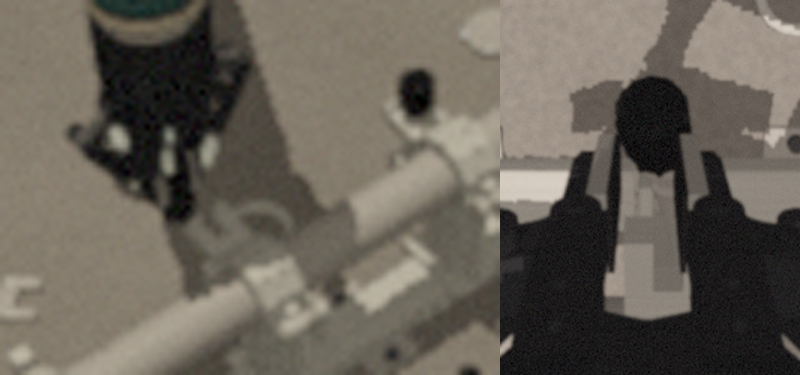

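```bash
echo '[[0,0.005,0,0,0.5],[0,0.0085,-0.02,0,0.5],[0.03,0.0085,-0.05,0,0.5],[0.05,0.0085,-0.07,0,0.5],[0.05,0.0085,-0.07,0,0.5]]' | python3 jog.py | tail -1; python3 kn.py k3; echo '[[0.03,0,-0.04,0,0.5],[0.06,0,-0.06,0,0.5],[0.06,0,-0.06,0,0.5],[0.06,0,-0.06,0,0.5]]' | python3 jog.py|tail -1; python3 kn.py k4
```

```text
grasp_force: 0.0
clamp mm [-140.1   -3.2  221.1] yaw err -3.1423 F [ 0.4 -0.1 -0.8] t 19.85 w 0.493 g 0.0
[231 228  33  32 885] [247.2 244.7]
knob [-97.2  -8.6 133. ] theta 0.938
knob [-44.4 -11.4  28. ] theta 3.136
depth by width 235.96203051526356
grasp_force: 0.0
clamp mm [-199.9   -2.6  277.1] yaw err -3.1421 F [-0.1 -0.2 -0.2] t 20.3 w 0.501 g 0.0
```

```bash
echo '[[-0.04,-0.0034,0.03,0,0.5],[-0.075,-0.0034,0.06,0,0.5],[-0.1,-0.0034,0.09,0,0.5],[-0.1,-0.0034,0.115,0,0.5],[-0.1,-0.0034,0.115,0,0.5]]' | python3 jog.py | tail -1;echo '[[0,0,0.02,0,0.5],[0,0,0.038,0,0.5],[0,0,0.048,0,0.5],[0,0,0.048,0,0.5]]' | python3 jog.py | tail -1; python3 -c "
from h import *; cf()"; echo '[[0,0,0,0,0.5],[0,0,0,0,0.2],[0,0,0,0,0.2],[0,0,0,0,0.2],[0,0,0,0,0.2]]' | python3 jog.py 120 | tail -1;python3 -c "
from h import *; cf()"
```

```text
grasp_force: 0.0
grasp_force: 0.0
clamp mm [-101.5   -5.5  113. ] yaw err -3.1415 F [-0.2 -0.4  0.2] t 21.25 w 0.499 g 0.0
grasp_force: 115.6
clamp mm [-99.9  -4.7 115.8] yaw err -3.1415 F [-2.8  4.7  3.3] t 21.75 w 0.248 g 115.6
```

```bash
echo '[[0.006,0,-0.004,0,0.2],[0.012,0,-0.009,0,0.2],[0.016,0,-0.012,0,0.2]]' | python3 jog.py | tail -1;python3 -c "
from h import *; cf()"
```

```text
grasp_force: 115.8
clamp mm [-113.7   -5.5  127.3] yaw err -3.1419 F [ 10.2   1.7 -10.3] t 22.05 w 0.249 g 115.8
```

```bash
echo '[[-0.0075,0,-0.009,0,0.2],[-0.017,0,-0.0175,0,0.2],[-0.0275,0,-0.0245,0,0.2],[-0.039,0,-0.03,0,0.2],[-0.051,0,-0.034,0,0.2]]' | python3 jog.py | tail -1;python3 -c "
from h import *; cf()"
```

```text
grasp_force: 119.3
clamp mm [-72.1  -2.5 155.7] yaw err -3.1405 F [-12.7   0.9  -4.2] t 22.55 w 0.244 g 119.3
```

```bash
echo '[[0.014,-0.001,0,0,0.2],[0.014,-0.001,0,0,0.2]]' | python3 jog.py | tail -1;python3 -c "
from h import *; cf()"
```

```text
grasp_force: 119.1
clamp mm [-77.6  -3.6 159.5] yaw err -3.1436 F [  9.4   8.2 -12.3] t 22.75 w 0.244 g 119.1
```

```bash
echo '[[0,-0.003,0,0,0.2],[0,-0.003,0,0,0.2]]' | python3 jog.py | tail -1;python3 -c "
from h import *; cf()"
```

```text
grasp_force: 119.6
clamp mm [-77.5  -4.4 159.5] yaw err -3.1441 F [  8.5  16.4 -10.3] t 22.95 w 0.244 g 119.6
```

```bash
echo '[[-0.007,0,-0.001,0,0.2],[-0.014,0,-0.002,0,0.2]]' | python3 jog.py | tail -1;python3 -c "
from h import *; cf()"
```

```text
grasp_force: 119.3
clamp mm [-69.9  -4.  158.5] yaw err -3.1425 F [ -6.9  12.6 -13.3] t 23.15 w 0.243 g 119.3
```

```bash
python3 - <<'E'
from h import *
for n in ("k2","k4","k1"):
    c=dict(np.load(f"pics/{n}.npz")); g=cv2.cvtColor(c["img"],cv2.COLOR_RGB2GRAY)
    for x in (-51,-56):
        pts=proj(c,np.array([O+R@np.array([x,y,143])/1000 for y in (26,-3.4,-32)])); print(n,x,pts.round(1).tolist())
        v=int(round(pts[1][1])); a,b=sorted((int(pts[0][0]),int(pts[2][0]))); 
        if v<384: print(a,g[v,a:b+1].tolist())
E
```

```text
k2 -51 [[282.4, 317.5], [253.1, 317.5], [224.6, 317.5]]
224 [139, 135, 140, 134, 137, 134, 139, 140, 137, 138, 139, 139, 151, 169, 185, 189, 191, 189, 190, 189, 189, 189, 187, 177, 147, 115, 97, 95, 94, 92, 91, 96, 95, 101, 134, 171, 187, 189, 191, 189, 190, 188, 192, 191, 185, 165, 133, 104, 91, 108, 130, 137, 140, 141, 138, 137, 139, 142, 139]
k2 -56 [[282.6, 313.3], [253.1, 313.4], [224.4, 313.3]]
224 [140, 142, 140, 144, 143, 141, 140, 140, 142, 141, 142, 140, 143, 154, 162, 162, 161, 161, 163, 163, 162, 162, 153, 143, 119, 104, 97, 91, 96, 94, 96, 92, 94, 96, 114, 145, 159, 162, 163, 162, 160, 162, 162, 163, 159, 154, 140, 117, 104, 126, 138, 138, 135, 139, 137, 138, 135, 139, 136]
k4 -51 [[282.0, 318.2], [253.3, 318.3], [225.4, 318.2]]
225 [137, 133, 137, 136, 138, 139, 138, 135, 140, 138, 141, 145, 160, 176, 188, 190, 191, 191, 188, 190, 190, 192, 185, 159, 120, 98, 94, 95, 97, 95, 94, 92, 103, 140, 172, 186, 191, 191, 194, 191, 191, 191, 192, 187, 162, 130, 100, 91, 110, 131, 136, 140, 138, 138, 141, 140, 140]
k4 -56 [[282.1, 314.2], [253.3, 314.2], [225.3, 314.2]]
225 [139, 
[... 515 characters left out ...]
6, 104, 97, 99, 96, 97, 93, 100, 97, 98, 93, 95, 98, 101, 113, 124, 129, 130, 128, 128, 126, 127, 131, 127, 130, 125, 128, 130, 128, 121, 105, 112, 132, 141, 147, 142, 142, 144, 144, 146, 148, 147, 144, 144, 144, 145, 145, 145]
k1 -56 [[294.0, 317.5], [252.2, 317.6], [211.5, 317.5]]
211 [147, 146, 143, 146, 143, 143, 140, 146, 144, 144, 144, 146, 144, 143, 142, 142, 143, 141, 135, 129, 127, 127, 126, 129, 124, 127, 126, 127, 126, 127, 125, 126, 121, 116, 116, 112, 105, 96, 95, 101, 95, 96, 99, 97, 96, 96, 100, 100, 104, 105, 118, 125, 127, 125, 127, 126, 126, 128, 123, 128, 127, 127, 124, 126, 125, 120, 134, 140, 141, 141, 138, 140, 140, 142, 140, 143, 142, 142, 141, 147, 144, 144, 145, 145]
```

```bash
echo '[[0.01,0,0,0,0.2],[0.014,0,0.001,0,0.2]]' | python3 jog.py 75| tail -1;python3 -c "
from h import *; cf()"; echo '[[0,0,0,0,0.2]]' | python3 jog.py 75| tail -1;python3 -c "
from h import *; cf()"
```

```text
grasp_force: 119.7
clamp mm [-77.7  -4.3 160. ] yaw err -3.1437 F [ 11.3  15.3 -10.1] t 23.35 w 0.247 g 119.7
grasp_force: 119.7
clamp mm [-77.6  -4.3 160.3] yaw err -3.1437 F [  8.8  14.9 -11.6] t 23.45 w 0.241 g 119.7
```

```bash
echo '[[0,-0.0015,0,0,0.2],[0,-0.003,0,0,0.2]]' | python3 jog.py 75| tail -1;python3 -c "
from h import *; cf()"
```

```text
grasp_force: 120.7
clamp mm [-77.6  -5.4 160.2] yaw err -3.1441 F [ 9.5 22.8 -9.5] t 23.65 w 0.247 g 120.7
```

```bash
echo '[[-0.007,0,-0.002,0,0.2],[-0.014,0,-0.003,0,0.2]]' | python3 jog.py | tail -1;python3 -c "
from h import *; cf()"
```

```text
grasp_force: 119.9
clamp mm [-70.   -5.  160.1] yaw err -3.1426 F [ -5.5  17.4 -14.5] t 23.85 w 0.245 g 119.9
```

```bash
echo '[[-0.005,0,0,0,0.2],[-0.01,0,-0.001,0,0.2]]' | python3 jog.py | tail -1;python3 -c "
from h import *; cf()"
```

```text
grasp_force: 119.0
clamp mm [-62.8  -5.3 159.6] yaw err -3.1419 F [ -5.2  16.8 -10.3] t 24.05 w 0.243 g 119.0
```

```bash
echo '[[-0.006,0,-0.001,0,0.2],[-0.012,0,-0.001,0,0.2]]' | python3 jog.py | tail -1;python3 -c "
from h import *; cf()"
```

```text
grasp_force: 119.3
clamp mm [-51.5  -5.4 160.5] yaw err -3.1416 F [-13.5  16.5  -8.7] t 24.25 w 0.246 g 119.3
```

```bash
echo '[[-0.004,0,0,0,0.2],[-0.007,0,0,0,0.2]]' | python3 jog.py | tail -1;python3 -c "
from h import *; cf()"; python3 kn.py k6
```

```text
grasp_force: 118.2
clamp mm [-43.8  -5.4 160.6] yaw err -3.1417 F [ -8.9  16.5 -11.9] t 24.45 w 0.24 g 118.2
clamp mm [-43.8  -5.4 160.6] yaw err -3.1417 F [ -8.9  16.5 -11.9] t 24.45 w 0.24 g 118.2
[ 225  214   59   46 2060] [254.4 240.6]
knob [-47.1  -5.1 159.9] theta 0.047
knob [ 4.  -3.3 48.7] theta -2.328
depth by width 131.97876283057116
```

```bash
python3 - <<'E'
from h import *
c=dict(np.load("pics/k6.npz")); g=c["img"].max(2)
print([ (v,int(g[v,250:258].mean())) for v in range(190,330,3)])
for th in (0,.1,.2):
  for p in (12,18,22):
    e=np.array([-np.sin(th),0,np.cos(th)]);n=np.array([np.cos(th),0,np.sin(th)]);b=np.array([-44,-5,94])
    pts=[b+e*(80+p)+n*12,b+e*(80+p)-n*12,b+e*(52+p)-n*12]
    print(th,p,proj(c,np.array([O+R@q/1000 for q in pts])).round(0).tolist())
E
```

```text
[(190, 100), (193, 97), (196, 115), (199, 104), (202, 105), (205, 124), (208, 121), (211, 111), (214, 76), (217, 26), (220, 17), (223, 17), (226, 17), (229, 21), (232, 20), (235, 25), (238, 24), (241, 27), (244, 25), (247, 25), (250, 23), (253, 22), (256, 25), (259, 24), (262, 24), (265, 23), (268, 25), (271, 23), (274, 23), (277, 21), (280, 20), (283, 59), (286, 137), (289, 139), (292, 140), (295, 138), (298, 137), (301, 147), (304, 146), (307, 148), (310, 146), (313, 147), (316, 148), (319, 145), (322, 146), (325, 144), (328, 136)]
0 12 [[256.0, 299.0], [256.0, 248.0], [255.0, 222.0]]
0 18 [[256.0, 308.0], [256.0, 255.0], [255.0, 227.0]]
0 22 [[256.0, 314.0], [256.0, 259.0], [255.0, 230.0]]
0.1 12 [[256.0, 281.0], [256.0, 225.0], [255.0, 209.0]]
0.1 18 [[256.0, 288.0], [256.0, 229.0], [255.0, 212.0]]
0.1 22 [[256.0, 293.0], [256.0, 233.0], [255.0, 214.0]]
0.2 12 [[256.0, 261.0], [256.0, 202.0], [254.0, 195.0]]
0.2 18 [[256.0, 265.0], [256.0, 203.0], [255.0, 196.0]]
0.2 22 [[256.0, 268.0], [256.0, 205.0], [255.0, 197.0]]
```

```bash
echo '[[-0.003,0,-0.003,0,0.2],[-0.006,0,-0.004,0,0.2],[-0.008,0,-0.004,0,0.2]]' | python3 jog.py | tail -1; cat > ki.py <<'E'
from h import *
from bench import ctrl
cf(); c=ctrl.capture("wrist"); g=c["img"].max(2)
print([(v,int(g[v,250:258].mean())) for v in range(206,330,2)])
for th in (-.03,.0,.06):
  for p in (6,12,18):
    e=np.array([-np.sin(th),0,np.cos(th)]);n=np.array([np.cos(th),0,np.sin(th)]);b=np.array([-44,-5,94])
    pts=[b+e*(80+p)+n*12,b+e*(80+p)-n*12,b+e*(52+p)-n*12]
    print(th,p,proj(c,np.array([O+R@q/1000 for q in pts]))[:,1].round(0).tolist())
E
python3 ki.py
```

```text
grasp_force: 112.2
clamp mm [-35.6  -5.9 164.5] yaw err -3.1423 F [ -8.4  15.6 -12.6] t 24.8 w 0.237 g 112.2
[(206, 108), (208, 93), (210, 70), (212, 25), (214, 19), (216, 15), (218, 21), (220, 19), (222, 19), (224, 19), (226, 19), (228, 20), (230, 16), (232, 22), (234, 25), (236, 27), (238, 23), (240, 26), (242, 26), (244, 18), (246, 28), (248, 25), (250, 24), (252, 20), (254, 23), (256, 21), (258, 21), (260, 20), (262, 20), (264, 24), (266, 20), (268, 26), (270, 24), (272, 24), (274, 22), (276, 22), (278, 20), (280, 54), (282, 131), (284, 146), (286, 146), (288, 147), (290, 148), (292, 148), (294, 148), (296, 147), (298, 148), (300, 145), (302, 145), (304, 146), (306, 147), (308, 139), (310, 133), (312, 138), (314, 136), (316, 137), (318, 137), (320, 139), (322, 138), (324, 136), (326, 138), (328, 132)]
-0.03 6 [275.0, 226.0, 203.0]
-0.03 12 [282.0, 232.0, 207.0]
-0.03 18 [291.0, 238.0, 212.0]
0.0 6 [270.0, 220.0, 200.0]
0.0 12 [277.0, 225.0, 203.0]
0.0 18 [285.0, 231.0, 207.0]
0.06 6 [260.0, 207.0, 193.0]
0.06 12 [266.0, 211.0, 195.0]
0.06 18 [273.0, 216.0, 198.0]
```

```bash
echo '[[0.001,0,0.003,0,0.2],[0.002,0,0.006,0,0.2],[0.002,0,0.008,0,0.2]]' | python3 jog.py | tail -1; python3 ki.py
```

```text
grasp_force: 111.6
clamp mm [-36.6  -5.4 157.2] yaw err -3.1428 F [-5.9 16.6 -8.3] t 25.15 w 0.242 g 111.6
[(206, 112), (208, 101), (210, 79), (212, 40), (214, 22), (216, 19), (218, 20), (220, 19), (222, 16), (224, 20), (226, 17), (228, 20), (230, 20), (232, 21), (234, 24), (236, 24), (238, 24), (240, 25), (242, 26), (244, 22), (246, 21), (248, 25), (250, 23), (252, 23), (254, 25), (256, 24), (258, 23), (260, 22), (262, 22), (264, 21), (266, 24), (268, 23), (270, 22), (272, 22), (274, 20), (276, 23), (278, 21), (280, 33), (282, 107), (284, 140), (286, 141), (288, 127), (290, 136), (292, 148), (294, 146), (296, 147), (298, 148), (300, 148), (302, 147), (304, 146), (306, 149), (308, 150), (310, 147), (312, 146), (314, 146), (316, 147), (318, 143), (320, 134), (322, 138), (324, 137), (326, 139), (328, 137)]
-0.03 6 [286.0, 235.0, 210.0]
-0.03 12 [294.0, 242.0, 215.0]
-0.03 18 [304.0, 249.0, 220.0]
0.0 6 [281.0, 229.0, 206.0]
0.0 12 [289.0, 235.0, 211.0]
0.0 18 [298.0, 242.0, 215.0]
0.06 6 [271.0, 216.0, 199.0]
0.06 12 [278.0, 221.0, 202.0]
0.06 18 [285.0, 226.0, 206.0]
```

```bash
echo '[[0,0.004,0,0,0.2],[0,0.008,0,0,0.35],[0,0.009,0,0,0.5],[0,0.009,0,0,0.6],[0,0.009,0,0,0.6]]' | python3 jog.py | tail -1; python3 ki.py | head -1; echo '[[0,0,-0.02,0,0.6],[0,0,-0.05,0,0.6],[0.03,0,-0.1,0,0.6],[0.08,0,-0.13,0,0.6],[0.11,0,-0.13,0,0.6]]' | python3 jog.py | tail -1; echo '[[0,0,0,0,0.6],[0,0,0,0,0.6]]' | python3 jog.py | tail -1; python3 kn.py k7; python3 - <<'E'
from h import *
c=dict(np.load("pics/k7.npz"))
for th in (0,.1,.2):
  for p in (0,6,12):
    e=np.array([-np.sin(th),0,np.cos(th)]);n=np.array([np.cos(th),0,np.sin(th)]);b=np.array([-44,-5,94])
    pts=[b+e*(80+p)+n*12,b+e*(80+p)-n*12,b+e*(52+p)-n*12,b+e*(66+p)]
    print(th,p,proj(c,np.array([O+R@q/1000 for q in pts])).round(1).tolist())
E
```

```text
grasp_force: 0.0
clamp mm [-29.   -4.7 164.2] yaw err -3.1417 F [-0.1 -1.1  0.1] t 25.7 w 0.6 g 0.0
grasp_force: 0.0
grasp_force: 0.0
clamp mm [-140.1   -4.4  293.8] yaw err -3.1426 F [-0.   0.4 -1.7] t 26.45 w 0.6 g 0.0
0 0 [[253.6, 292.1], [253.6, 269.8], [253.6, 255.1], [253.6, 273.1]]
0 6 [[253.6, 295.9], [253.5, 273.3], [253.6, 258.1], [253.6, 276.4]]
0 12 [[253.6, 299.9], [253.5, 276.9], [253.6, 261.1], [253.6, 279.9]]
0.1 0 [[253.6, 285.3], [253.5, 261.3], [253.6, 249.8], [253.6, 266.9]]
0.1 6 [[253.6, 288.4], [253.5, 264.0], [253.6, 252.1], [253.6, 269.6]]
0.1 12 [[253.5, 291.7], [253.5, 266.9], [253.6, 254.5], [253.6, 272.4]]
0.2 0 [[253.6, 277.7], [253.5, 252.5], [253.6, 244.4], [253.6, 260.4]]
0.2 6 [[253.5, 280.1], [253.5, 254.4], [253.6, 246.1], [253.6, 262.4]]
0.2 12 [[253.5, 282.6], [253.5, 256.4], [253.6, 247.7], [253.6, 264.5]]
```

```bash
python3 - <<'E'
from h import *
from bench import ctrl
c=dict(np.load("pics/k7.npz")); g=c["img"].max(2)
print([(v,int(g[v,250:257].mean())) for v in range(244,316,2)])
m=(g<45).astype(np.uint8); m[:240]=0;m[305:]=0;m[:,:232]=0;m[:,278:]=0
k,l,st,ce=cv2.connectedComponentsWithStats(m); print(st[1:],ce[1:].round(1))
# neighbour comparison in the scene view: knob heights of both
s=ctrl.capture("scene"); np.savez("pics/s7.npz",**s); g=s["img"].max(2)
m=(g<55).astype(np.uint8); M=np.zeros_like(m); M[150:215,205:300]=m[150:215,205:300]
k,l,st,ce=cv2.connectedComponentsWithStats(M)
for i in range(1,k):
    if st[i,4]>8: print("S",st[i],ce[i].round(1))
for y,x in ((-5.5,-44),(166,-44)):
  for p in (0,6,12): print(y,p,proj(s,O+R@np.array([x,y,160+p])/1000).round(1))
E
```

```text
[(244, 101), (246, 98), (248, 105), (250, 106), (252, 106), (254, 106), (256, 102), (258, 104), (260, 76), (262, 16), (264, 12), (266, 14), (268, 13), (270, 19), (272, 20), (274, 19), (276, 18), (278, 24), (280, 18), (282, 15), (284, 17), (286, 20), (288, 18), (290, 13), (292, 26), (294, 126), (296, 183), (298, 176), (300, 203), (302, 206), (304, 206), (306, 206), (308, 206), (310, 204), (312, 201), (314, 184)]
[[243 261  24  32 648]] [[254.9 276.8]]
S [270 164   6   9  43] [272.8 168.1]
S [229 187   8  10  58] [232.8 191.1]
-5.5 0 [[233.4 192.8]]
-5.5 6 [[233.3 191.7]]
-5.5 12 [[233.1 190.5]]
166 0 [[273.4 169.1]]
166 6 [[273.5 168. ]]
166 12 [[273.5 166.8]]
```

```bash
echo '[[-0.04,0,0,0,0],[-0.08,0,0.03,0,0],[-0.096,-0.002,0.06,0,0],[-0.096,-0.002,0.09,0,0],[-0.096,-0.002,0.095,0,0]]' | python3 jog.py | tail -1; echo '[[0,0,0,0,0],[0,0,0,0,0],[0,0,0.005,0,0],[0,0,0.008,0,0],[0,0,0.008,0,0]]' | python3 jog.py | tail -1; python3 -c "
from h import *; cf()"; echo '[[0,0,0.002,0,0],[0,0,0.004,0,0],[0,0,0.005,0,0],[0,0,0.005,0,0]]' | python3 jog.py | tail -1; python3 -c "
from h import *; cf()"
```

```text
grasp_force: 0.0
grasp_force: 0.0
clamp mm [-44.3  -6.  190. ] yaw err -3.1416 F [-0.1  0.2 -0.8] t 27.55 w 0.0 g 0.0
grasp_force: 0.0
clamp mm [-44.5  -5.9 184.2] yaw err -3.1414 F [0.5 0.3 0.1] t 27.95 w -0.002 g 0.0
```

```bash
echo '[[0,0,0.001,0,0],[0,0,0.0025,0,0],[0,0,0.0025,0,0]]' | python3 jog.py | tail -1; python3 -c "
from h import *; cf()"; echo '[[0,0,0.001,0,0],[0,0,0.003,0,0],[0,0,0.003,0,0]]' | python3 jog.py | tail -1; python3 -c "
from h import *; cf()"
```

```text
grasp_force: 0.0
clamp mm [-44.4  -5.9 181.7] yaw err -3.1415 F [-0.2 -0.6 -0.2] t 28.25 w -0.001 g 0.0
grasp_force: 2.7
clamp mm [-44.   -6.  180.2] yaw err -3.1414 F [-0.8  0.4  5.2] t 28.55 w -0.004 g 2.7
```

```bash
echo '[[0,0,-0.03,0,0],[0,0,-0.07,0,0],[0.04,0,-0.1,0,0],[0.08,0,-0.12,0,0],[0.08,0,-0.12,0,0]]' | python3 jog.py | tail -1; echo '[[0,0,0,0,0],[0,0,0,0,0],[0,0,0,0,0]]' | python3 jog.py | tail -1; python3 -c "
from h import *; cf()
from bench import ctrl
print(ctrl.close_job())"
```

```text
grasp_force: 0.0
grasp_force: 0.0
clamp mm [-124.1   -5.7  297.4] yaw err -3.1411 F [ 0.5  0.4 -0.4] t 29.35 w -0.003 g 0.0
the job is handed in; nothing more can be done
None
```

The clamp is shut and its bolt is upright in the slot. By touch the knob top is at about 180 mm, so the bolt is pulled out about 6 mm and the washer is in its seat. It took 29 s of the 72 s. The knob slipped out of the grip three times on the way up, and the job is handed in with no verdict returned.

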